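# Lift the divider flap and restock the lower tier

## Robot

A 6-joint arm with a two-finger parallel gripper is mounted at the origin on a cart in front of the work surface, level with it; the furniture and walls round the work are solid. World frame = base frame: x ahead of the robot, y to its left, z up, the work surface at z = 0. Lengths are in mm, angles in degrees, forces in N, time in s.
With the tool pointing down it reaches from about 350 to 850 mm from the base axis. Payload 8.1 kg.
Tool frame: the origin (TCP) lies midway between the tips of the shut fingers; the grasp point (between the pads) lies 19 mm behind it (r.pinch_z is the distance from the TCP to the grasp point, in mm); z points along the fingers, y is the line along which they close (so a half turn about z gives the same grasp; the last joint's range is limited). The gripper opens to 85 mm and grips with 20 to 120 N. Pads are 22 mm wide; open, the fingers measure 114 mm over their backs; the gripper's body (76 mm by 85 mm) begins 54 mm behind the grasp point. The pads swing forward as they close: fully open they stand 13 mm farther back than shut.
Start: joints at [-75.825, 7.471, 85.268, -0, 87.261, -4.893], TCP at [196.034, -567.076, 208.392] pointing down, gripper open.
Joint ranges: [-169.43, 169.43], [-51.17, 129.36], [1.28, 143.12], [-76.62, 256.62], [0, 156.53], [-152.29, 152.29]. Speed limits (degrees/s): [136.94, 136.94, 159.86, 180, 180, 180].

## Interface

Orientations are given as [roll, pitch, yaw] about the fixed x, y, z axes, in that order (R = Rz(yaw) Ry(pitch) Rx(roll)).
In Python, from bench import sensors, optics, job, r gives the robot as it stands.
- The arm moves only by the tool play_rows, never from a script. Its argument "motion" is a list that holds one entry, the list of rows, each a list of 6 numbers: the shift along the tool's x, y, z in cm, then the turn, a rotation vector about the tool's x, y, z in degrees. In form: [[[x, y, z, ax, ay, az], ...]]. A call has 1 to 5 rows; each row is the pose to reach, as a shift and turn from the pose commanded when the call began, along the tool's axes at that moment; what a row does not reach only later rows make up. A row lasts 1/10 s, in which the tool goes at most 50 mm and 8.59 degrees, less where a joint would pass 70% of its speed; a pose out of reach is approached as far as the arm can. A call with a gripper value outside its range is refused whole. "jaw" is the opening, from 0 (shut) to 1 (fully open), set as the call begins (left out, the last holds). The fingers move at their own pace and stop on an object; "squeeze" is the grip in N (left out, the last holds). Time passes only in rows, so rows that repeat a pose let the fingers close. It gives the time, the measured TCP pose, the force, the opening and the grip force at its end, in the units of the state.
- sensors.sense(): the state, without advancing time (a new reading comes with each control period).
- optics.snapshot(name): name is "scene" or "top" or "wrist"; returns a dict with "pixels" (480x640x3 uint8, red, green, blue), "mtx" (3x3 intrinsics, pixels), "R" (3x3) and "t" (3): a world point X has camera coordinates R X + t; the wrist camera has in their place "T_tool_cam" (4x4, takes a point from camera to tool coordinates, whose origin is the TCP and whose axes are the flange's). Camera axes: x right, y down, z forward; pixel columns grow to the right and rows downward; lengths in mm; the calibration is good to about 2 mm. A picture is of the moment at which its call begins: read the wrist's pose just before it. There is no depth.
- job.hand_in(): hands the job in; it is judged then, once.
The state is a dict: "time": time; "joint_pos": joint angles; "qd": joint speeds; "joint_efforts": joint torques, N m; "tool_pos": TCP position; "tcp_rot": TCP orientation; "ft_force": force on the tool from outside, world axes, zero at the start; "wrist_torque": the same for the moment, N m; "finger_gap": finger opening in mm; "grip_force": force on a finger pad.
Only numpy, scipy, OpenCV 4.12 (cv2) and the standard library are available. Lean on these libraries where they do the work, as an engineer would, in place of code of your own. Each camera call takes 0.05 s, during which the arm holds its last target. There are 200 camera calls.

## Task

Lift the clear divider flap of the blue parts case by its yellow bar and leave it standing open, at least about upright. Then take the black ferrite clip that lies loose on the desk and set it down on the floor of the lower compartment that already holds a ferrite clip. Leave the coupler in the case and the other things on the desk where they are.

Things in the scene. Friction and masses are not known exactly. Their poses are not given: they have to be found in the camera images.
- kit_case: Open blue two-tier parts case fixed on the desk, 188 (x) x 216 (y) x 40 mm high. Origin: centre of its underside; x to its back (away from the robot), y to its left. Front: the lower tier under the flap, two compartments side by side, one with a black ferrite clip, one with a white coupler (random order), lying in their back halves. Back: upper tier, shallow trays with two dust caps.
- left_front (a point): Floor of the left (+y) lower compartment, middle of its free front half, 5 mm above the case's underside. Each compartment is 118 (x) x 100 (y) mm inside, 35 mm deep, walls 5 mm thick. This point is 34 mm from the front wall, 84 mm from the back wall and midway between the side walls; 55 mm in front of and 53 mm left of the case's origin.
- right_front (a point): The same point in the right (-y) lower compartment, of the same size, across the divider.
- flap (a joint): Hinge of the flap: clear panel in a grey frame, 120 x 210 x 4 mm, lying on the walls over both lower compartments. 0 = shut, grows as the front edge swings up and over to the back; 1.57 = upright, stop at 2.0 rad. Starts shut or up to 0.1 rad ajar. The stiff hinge keeps it wherever it is left; about 2 N at the bar moves it.
- flap_hinge (a point): Middle of the flap's hinge line, which runs along the case's y; 31.5 mm behind and 40 mm above the case's origin.
- flap_bar (a point): Centre of the yellow round pull bar on top of the flap, near its front edge: a cylinder 14 mm in diameter and 28 mm long along the case's y, on a 12 mm wide stem. At joint 0 it lies 109 mm in front of and 32 mm above the hinge line (28 mm above the panel's top face). Pinched on its two flat ends it can turn between the fingers while the flap swings.
- clip_centre (a point): Centre of the loose black ferrite clip on the desk, a block 37 (x) x 26 (y) x 25 mm high lying on its base, about 0.05 kg. The raised flap stands up to 0.17 m high: carry the clip round or over it. Its axes are those of the clip.
- stock_clip_centre (a point): Centre of the ferrite clip already in the case (the same kind, 37 x 26 x 25 mm): it tells which lower compartment is meant.
- stock_coupler_centre (a point): Centre of the white network coupler (35 x 21 x 18 mm) in the other lower compartment; leave it there.
- flange_centre (a point): Centre of a connector with a square flange, 36 x 36 x 21 mm, loose on the desk; leave it.
- tape_centre (a point): Centre of a black roll of tape, 62 mm across, 19 mm high, loose on the desk; leave it.
Not all that is in view belongs to the job. What is shaped like the part that bears clip_centre but green or orange is not meant.

How it is judged (in metres and radians):
On the way:
1. the flap is lifted about upright or beyond (value of joint flap above 1.3 rad), for 0.2 s.
At the end, for the whole second after the job is handed in: The flap stands open (joint above 1.3 rad). The formerly loose ferrite clip rests on the floor of the same lower compartment as the other ferrite clip (its centre between the walls and no more than 28 mm above the case's underside), and the coupler is still alone in the other lower compartment (value of joint flap above 1.3 rad and ((y of clip_centre in the frame of kit_case between 0.005 and 0.1 m and x of clip_centre in the frame of kit_case between -0.085 and 0.027 m and z of each of clip_centre, stock_clip_centre, stock_coupler_centre in the frame of kit_case below 0.028 m and y of stock_clip_centre in the frame of kit_case between 0.005 and 0.1 m and x of stock_clip_centre in the frame of kit_case between -0.085 and 0.027 m and y of stock_coupler_centre in the frame of kit_case between -0.1 and -0.005 m and x of stock_coupler_centre in the frame of kit_case between -0.085 and 0.027 m) or (y of clip_centre in the frame of kit_case between -0.1 and -0.005 m and x of clip_centre in the frame of kit_case between -0.085 and 0.027 m and z of each of clip_centre, stock_clip_centre, stock_coupler_centre in the frame of kit_case below 0.028 m and y of stock_clip_centre in the frame of kit_case between -0.1 and -0.005 m and x of stock_clip_centre in the frame of kit_case between -0.085 and 0.027 m and y of stock_coupler_centre in the frame of kit_case between 0.005 and 0.1 m and x of stock_coupler_centre in the frame of kit_case between -0.085 and 0.027 m)) and linear speed of clip below 0.02 m/s); the robot touches nothing.
It fails at once if the flanged connector on the desk is shifted by more than 5 cm (distance of flange_centre from where it was at the start of the episode above 0.05 m).
It fails at once if the roll of tape is shifted by more than 5 cm (distance of tape_centre from where it was at the start of the episode above 0.05 m).
It fails at once if the coupler in the case is shifted by more than 5 cm (distance of stock_coupler_centre from where it was at the start of the episode above 0.05 m).
It also fails if it takes over 51 s, if anything falls off the work surface, if the arm or the gripper's body presses on something with over 40 N, if the wrist force passes 120 N, or if a joint passes its speed limit or range.

## Working session

There is one attempt and no reset: what is moved stays moved. The work goes in short steps, Python scripts to look and compute and a tool call to move; the robot and the scene stay as the last step left them, time stands still between calls to the robot, and variables do not carry over. Pictures are saved under pics/ and viewed, at most 10 in all, crops included, and the job is handed in when it is done.

Besides the shell and the picture viewer there is one more tool, called as name(argument=value, ...) on one line, values as JSON. play_rows: Moves the arm, as the interface text tells. Its arguments: {"type":"object","properties":{"motion":{"type":"array","items":{"type":"array","items":{"type":"array","items":{"type":"number"}}}},"jaw":{"type":"number"},"squeeze":{"type":"number"}},"required":["motion"]}

```bash
mkdir -p pics && ls
python3 - <<'E'
from bench import sensors, optics, job, r
import cv2,pickle
s=sensors.sense();print(s['time'],s['tool_pos'],s['tcp_rot'],s['finger_gap'],r.pinch_z)
D={}
for n in('scene','top','wrist'):
    d=optics.snapshot(n);D[n]=d;cv2.imwrite(f'pics/{n}0.png',d['pixels'][:,:,::-1])
    print(n,{k:(v.tolist() if hasattr(v,'tolist') else v) for k,v in d.items() if k!='pixels'})
D['s']=s
pickle.dump(D,open('d0.pkl','wb'))
E
```

```text
pics
0.0 [ 195.89026358 -566.49215215  207.32617065] [-1.79893394e+02 -1.03443454e-02  1.90666518e+01] 85.22141028727214 18.700000000000003
scene {'mtx': [[590.7569037538459, 0.0, 301.2694968531629], [0.0, 590.7569037538459, 250.63419804518685], [0.0, 0.0, 1.0]], 'R': [[0.42028358252736064, -0.9072170160786819, -0.01786045898794345], [-0.7204245857327785, -0.3216524405721184, -0.6144331727256875], [0.5516793693167452, 0.27110328882419105, -0.7887666830305305]], 't': [-282.99111032008426, 413.9200099840594, 1266.5479157666]}
top {'mtx': [[567.0642175864376, 0.0, 318.8897979697794], [0.0, 567.0642175864376, 234.15992072875204], [0.0, 0.0, 1.0]], 'R': [[-0.03907091324400839, -0.999234472794808, -0.0019829565707043546], [-0.9758186218532664, 0.03858229316317298, -0.2151497708543118], [0.2150615748632728, -0.0064710920834974844, -0.976579051579838]], 't': [-38.19247278997206, 581.423728438526, 1050.5215291225861]}
wrist {'mtx': [[395.3712677272373, 0.0, 311.9957551774272], [0.0, 395.3712677272373, 231.29510570806826], [0.0, 0.0, 1.0]], 'T_tool_cam': [[-0.0008563916614606287, -0.9484289682782074, -0.31698857822334164, 81.44236624411208], [0.9999991217697526, -0.001132848313102881, 0.0006878331348167935, -0.6175377809504168], [-0.0010114608465150372, -0.3169877107798234, 0.9484291055010498, -165.63308535663563], [0.0, 0.0, 0.0, 1.0]]}
```

View pics/scene0.png

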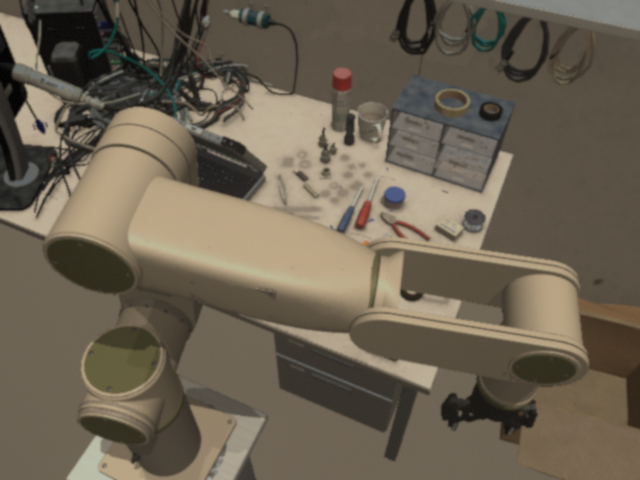

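View pics/top0.png

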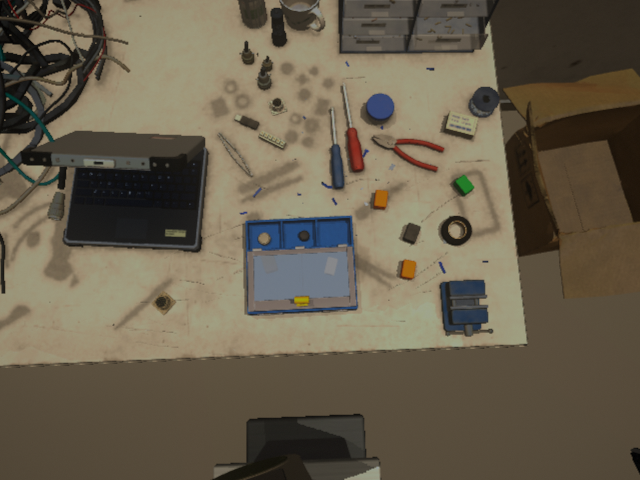

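The scene view is mostly blocked by the arm. The top view shows the case (x 245–356, y 217–314) with its yellow bar at (301,300). Near it are a black block at (411,233), orange blocks at (380,199) and (408,269), a green one at (464,184), the tape at (456,231) and the flange at (163,302). The black one at (411,233) is the only block with the right colour and shape. I'll confirm it in an enlarged crop.

```bash
cat > h.py <<'E'
import numpy as np,cv2
from scipy.spatial.transform import Rotation as Ro
def cam(d,s=None):
    """K, R, t world->cam"""
    if 'R' in d: return d['mtx'],np.array(d['R']),np.array(d['t'])
    Rt=Ro.from_euler('xyz',s['tcp_rot'],degrees=True).as_matrix();T=np.array(d['T_tool_cam'])
    R=Rt@T[:3,:3];c=Rt@T[:3,3]+s['tool_pos'];return d['mtx'],R.T,-R.T@c
def ray(c,uv):
    K,R,t=c;return -R.T@t,R.T@np.linalg.inv(K)@np.array([*uv,1.])
def plane(c,uv,z):
    o,v=ray(c,uv);return o+v*(z-o[2])/v[2]
def tri(c1,u1,c2,u2):
    o1,a=ray(c1,u1);o2,b=ray(c2,u2);k=np.linalg.lstsq(np.c_[a,-b],o2-o1,rcond=None)[0]
    p,q=o1+k[0]*a,o2+k[1]*b;return (p+q)/2,np.linalg.norm(p-q)
def proj(c,X):
    K,R,t=c;p=K@(R@np.array(X)+t);return p[:2]/p[2]
def blob(px,f,roi=None):
    h=cv2.cvtColor(px,cv2.COLOR_RGB2HSV).astype(int);m=f(h[...,0],h[...,1],h[...,2]).astype(np.uint8)
    if roi: q=np.zeros_like(m);x0,y0,x1,y1=roi;q[y0:y1,x0:x1]=1;m&=q
    c=sorted(cv2.findContours(m,cv2.RETR_EXTERNAL,cv2.CHAIN_APPROX_NONE)[0],key=cv2.contourArea)[::-1]
    return c
E
python3 - <<'E'
from h import *;import pickle
D=pickle.load(open('d0.pkl','rb'));d=D['top'];p=d['pixels'];c=cam(d)
a=cv2.resize(p[205:325,235:435],(800,480),interpolation=cv2.INTER_CUBIC);cv2.imwrite('pics/c1.png',a[:,:,::-1])
Y=blob(p,lambda h,s,v:(h>20)&(h<33)&(s>150)&(v>120),(240,210,360,320))[0];print('bar',cv2.minAreaRect(Y),plane(c,cv2.minAreaRect(Y)[0],72))
B=blob(p,lambda h,s,v:(v<95),(395,215,430,250))[0];print('clip',cv2.minAreaRect(B))
print(plane(c,cv2.minAreaRect(B)[0],15))
bl=blob(p,lambda h,s,v:(h>100)&(h<120)&(s>130)&(v>50),(235,205,365,325))
q=cv2.minAreaRect(np.vstack([b for b in bl if cv2.contourArea(b)>30]));print('case',q)
for z in(0,40):print(z,[plane(c,u,z).round().tolist() for u in cv2.boxPoints(q)])
E
```

```text
bar ((301.0, 300.5), (9.0, 14.0), 90.0) [449.95597316 -21.95121163  72.        ]
clip ((410.5616455078125, 233.3356170654297), (13.693815231323242, 19.662914276123047), 20.556047439575195)
[ 584.40095903 -249.28440253   15.        ]
case ((299.7743225097656, 264.48626708984375), (92.83403778076172, 108.1648941040039), 87.1375961303711)
0 [[628.0, 95.0, 0.0], [631.0, -131.0, 0.0], [438.0, -131.0, 0.0], [435.0, 88.0, 0.0]]
40 [[618.0, 90.0, 40.0], [621.0, -128.0, 40.0], [434.0, -128.0, 40.0], [432.0, 83.0, 40.0]]
```

View pics/c1.png

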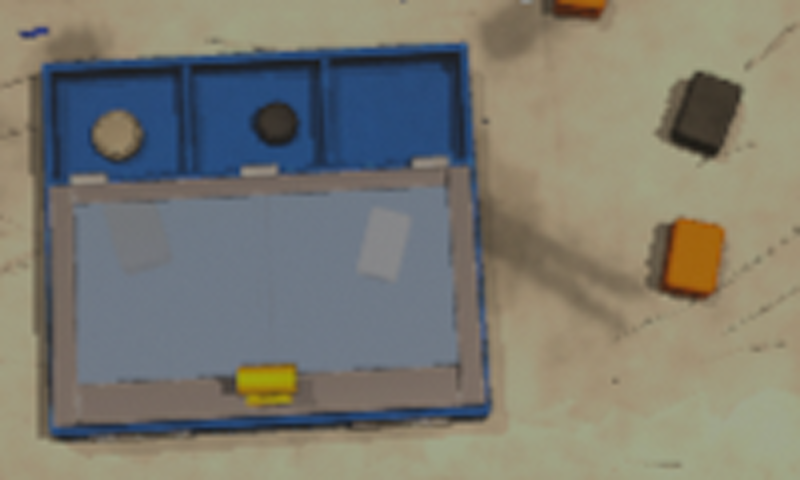

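The crop confirms the loose black block at (411,233) as the clip. Under the flap, the dark shape at crop (138,238) is in the left (+y) compartment and the white one at (385,243) is in the right. So the target looks like left_front, and I'll check that once the flap is open. Now I'll move above the bar.

play_rows(motion=[[[41.8, -43.2, 1.7, 0, 0, 19.1], [41.8, -43.2, 1.7, 0, 0, 19.1], [41.8, -43.2, 1.7, 0, 0, 19.1], [41.8, -43.2, 1.7, 0, 0, 19.1], [41.8, -43.2, 1.7, 0, 0, 19.1]]], jaw=1)

```text
time: 0.65
tool_pos: [301.9, -338.6, 200.9]
tcp_rot: [-180.0, 0.0, -0.1]
ft_force: [1.5, 0.5, 0.9]
finger_gap: 85.4
grip_force: 0.0
```

play_rows(motion=[[[14.8, -31.6, 1.1, 0, 0, 0], [14.8, -31.6, 1.1, 0, 0, 0], [14.8, -31.6, 1.1, 0, 0, 0], [14.8, -31.6, 1.1, 0, 0, 0], [14.8, -31.6, 1.1, 0, 0, 0]]])

```text
time: 1.15
tool_pos: [408.0, -112.4, 193.4]
tcp_rot: [180.0, -0.0, -0.0]
ft_force: [1.3, -0.3, 0.4]
finger_gap: 85.3
grip_force: 0.0
```

play_rows(motion=[[[0, 0, 0, 0, 0, 0]]])

```text
time: 1.25
tool_pos: [409.2, -108.7, 193.1]
tcp_rot: [-179.9, -0.0, 0.4]
ft_force: [0.5, -0.7, -0.4]
finger_gap: 85.6
grip_force: 0.0
```

play_rows(motion=[[[4.1, -8.7, 0.5, 0, 0, 0], [4.1, -8.7, 0.5, 0, 0, 0], [4.1, -8.7, 0.5, 0, 0, 0], [4.1, -8.7, 0.5, 0, 0, 0]]])

```text
time: 1.65
tool_pos: [448.5, -27.0, 188.0]
tcp_rot: [180.0, 0.1, 0.1]
ft_force: [-0.0, -0.6, 0.4]
finger_gap: 85.3
grip_force: 0.0
```

Run:
```python
from bench import sensors, optics
from h import *;import pickle
D=pickle.load(open('d0.pkl','rb'));ct=cam(D['top'])
s=sensors.sense();d=optics.snapshot('wrist');print(s['tool_pos'],s['tcp_rot'])
p=d['pixels'];cv2.imwrite('pics/w1.png',p[:,:,::-1]);c=cam(d,s)
Y=blob(p,lambda h,s,v:(h>20)&(h<33)&(s>150)&(v>100))[0];q=cv2.minAreaRect(Y);print('bar',q)
print(proj(c,[450,-22,72]),plane(c,q[0],72),tri(ct,(301,300.5),c,q[0]))
t=optics.snapshot('top')['pixels']
pickle.dump((s,d),open('w1.pkl','wb'))
```

```text
[448.51517151 -27.02453638 188.03097512] [1.79982632e+02 6.79320200e-02 1.09957641e-01]
bar ((575.242431640625, 123.69237518310547), (26.914012908935547, 46.0528678894043), 23.498567581176758)
[305.64238382 212.80302632] [ 513.87411513 -207.97329771   72.        ] (array([477.00797939, -40.70254623, 307.89404193]), np.float64(104.44598570683107))
```

View pics/w1.png

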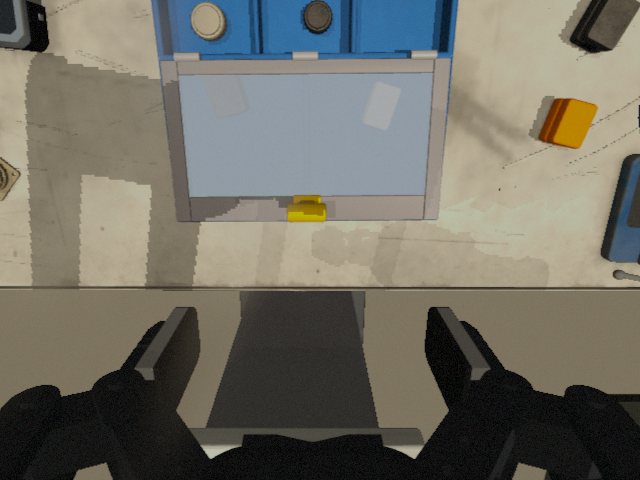

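The wrist view shows the bar's cylinder at about (307,212), with its stem behind it at row 199. The dark part is at (227,97) on the left and the white one at (381,105) on the right. The loose clip is at (605,25). Next I'll triangulate.

Run:
```python
from h import *;import pickle
D=pickle.load(open('d0.pkl','rb'));ct=cam(D['top']);s,d=pickle.load(open('w1.pkl','rb'));c=cam(d,s);p=d['pixels']
f=lambda h,s,v:(h>20)&(h<33)&(s>150)&(v>100)
def cyl(p,roi):
    m=np.zeros(p.shape[:2],np.uint8);cv2.drawContours(m,blob(p,f,roi)[:1],-1,1,-1)
    w=m.sum(1);rows=np.where(w>0.85*w.max())[0];cols=np.where(m[rows].any(0))[0]
    print(roi,{int(i):int(w[i]) for i in np.where(w)[0]});return (cols.mean()),rows.mean()
a=cyl(p,(270,185,345,230));b=cyl(D['top']['pixels'],(280,285,320,315))
print(a,b,tri(ct,b,c,a),plane(c,a,72),plane(ct,b,72))
# clip dark blob both views (centre of silhouette)
W=blob(p,lambda h,s,v:v<75,(560,0,640,60))[0];print(cv2.boundingRect(W))
# frame edges in wrist view: hinges/frame corners at z~42
for n,u in dict(fl=(177,220),fr=(437,219),bl=(163,61),br=(450,58)).items(): print(n,plane(c,u,44).round(1))
for n,u in dict(stock=(227,97),coup=(381,105)).items(): print(n,plane(c,u,15).round(1))
```

```text
(270, 185, 345, 230) {195: 13, 196: 27, 197: 28, 198: 28, 199: 28, 200: 28, 201: 27, 202: 27, 203: 30, 204: 37, 205: 38, 206: 38, 207: 38, 208: 38, 209: 38, 210: 39, 211: 39, 212: 38, 213: 38, 214: 38, 215: 39, 216: 39, 217: 39, 218: 39, 219: 38, 220: 37, 221: 35}
(280, 285, 320, 315) {296: 2, 297: 14, 298: 15, 299: 15, 300: 15, 301: 15, 302: 14, 303: 12, 304: 11, 305: 11}
(np.float64(306.0), np.float64(212.5)) (np.float64(301.0), np.float64(299.5)) (array([451.41917129, -22.2306873 ,  76.20551603]), np.float64(0.18873635526514562)) [450.23281943 -22.26532359  72.        ] [451.85189267 -22.01245792  72.        ]
(570, 0, 42, 53)
fl [435.9  83.6  44. ]
fr [ 436.9 -129.    44. ]
bl [555.7  80.8  44. ]
br [ 557.9 -126.    44. ]
stock [531.2  42.2  15. ]
coup [525.2 -83.   15. ]
```

play_rows(motion=[[[0.3, -0.5, 4, 0, 0, 0], [0.3, -0.5, 8, 0, 0, 0], [0.3, -0.5, 11, 0, 0, 0], [0.3, -0.5, 13.1, 0, 0, 0], [0.3, -0.5, 13.1, 0, 0, 0]]], jaw=0.8)

```text
time: 2.25
tool_pos: [448.5, -23.5, 54.2]
tcp_rot: [-180.0, 0.4, -0.2]
ft_force: [0.5, 0.1, 0.2]
finger_gap: 68.4
grip_force: 0.0
```

play_rows(motion=[[[0, 0, 0, 0, 0, 0], [0, 0, 0, 0, 0, 0], [0, 0, 0, 0, 0, 0], [0, 0, 0, 0, 0, 0], [0, 0, 0, 0, 0, 0]]], jaw=0, squeeze=30)

```text
time: 2.75
tool_pos: [452.5, -22.8, 58.3]
tcp_rot: [180.0, -0.1, -0.0]
ft_force: [1.8, -2.5, -0.4]
finger_gap: 23.9
grip_force: 29.4
```

play_rows(motion=[[[0, 0, 0, 0, 0, 0], [0, 0, 0, 0, 0, 0], [0, 0, 0, 0, 0, 0]]])

```text
time: 3.05
tool_pos: [452.2, -22.7, 57.7]
tcp_rot: [180.0, -0.1, -0.0]
ft_force: [2.8, -3.6, -0.6]
finger_gap: 23.9
grip_force: 29.4
```

play_rows(motion=[[[0.45, 0, -1.2, 0, 0, 0], [1.0, 0, -2.26, 0, 0, 0], [1.8, 0, -3.5, 0, 0, 0], [2.8, 0, -4.6, 0, 0, 0], [2.8, 0, -4.6, 0, 0, 0]]])

```text
time: 3.55
tool_pos: [481.3, -22.1, 105.0]
tcp_rot: [-180.0, -0.1, -0.0]
ft_force: [0.1, 0.1, -0.3]
finger_gap: -0.1
grip_force: 0.0
```

The grip slipped: the fingers are fully shut. I'll look before trying again.

Run:
```python
from bench import sensors, optics
from h import *
s=sensors.sense();d=optics.snapshot('wrist');t=optics.snapshot('top');sc=optics.snapshot('scene')
a=d['pixels'];cv2.imwrite('pics/w2.png',np.vstack([a[100:480],])[:,:,::-1])
b=cv2.resize(t['pixels'][210:325,235:365],(520,460),interpolation=cv2.INTER_CUBIC)
cv2.imwrite('pics/m2.png',np.hstack([cv2.resize(a[80:480,170:450],(280,400)),cv2.resize(b,(452,400))])[:,:,::-1])
```

```text
(no output)
```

View pics/m2.png

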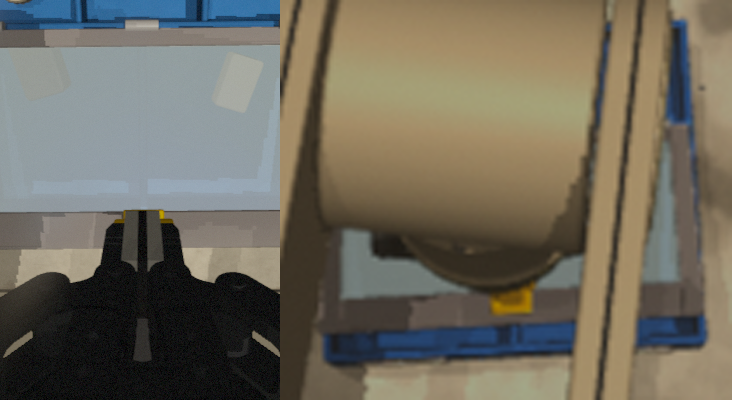

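The flap is still nearly shut and the bar slipped out below the fingers, so the grasp was probably too high on it. I'll retreat, measure the bar's height from two wrist places, and go deeper with more squeeze.

play_rows(motion=[[[0, 0, -4, 0, 0, 0], [-5, 0, -7, 0, 0, 0], [-9, 0, -8.5, 0, 0, 0], [-9, 0, -8.5, 0, 0, 0], [-9, 0, -8.5, 0, 0, 0]]], jaw=0.6)

```text
time: 4.2
tool_pos: [389.5, -22.3, 188.8]
tcp_rot: [180.0, -0.2, -0.0]
ft_force: [-0.2, 0.6, -0.5]
finger_gap: 51.4
grip_force: 0.0
```

```bash
cat > m.py <<'E'
from bench import sensors, optics
from h import *;import pickle
f=lambda h,s,v:(h>20)&(h<33)&(s>150)&(v>100)
def cyl(p,roi):
    m=np.zeros(p.shape[:2],np.uint8);cv2.drawContours(m,blob(p,f,roi)[:1],-1,1,-1)
    w=m.sum(1);rows=np.where(w>0.85*w.max())[0];cols=np.where(m[rows].any(0))[0]
    print({int(i):int(w[i]) for i in np.where(w)[0]});return (cols.mean()),rows.mean()
E
python3 - <<'E'
from m import *
s=sensors.sense();d=optics.snapshot('wrist');c=cam(d,s);p=d['pixels'];print(s['tool_pos'],s['tcp_rot'])
u=proj(c,[451,-22,76]);x,y=map(int,u);print(u)
a=cyl(p,(x-60,y-40,x+60,y+40));cv2.imwrite('pics/w3.png',p[:,:,::-1])
s1,d1=pickle.load(open('w1.pkl','rb'));print(a,tri(cam(d1,s1),(306,212.5),c,a),plane(c,a,72))
pickle.dump((s,d),open('w3.pkl','wb'))
E
```

```text
[389.49311849 -22.29441382 188.79945822] [ 1.79982501e+02 -1.53472234e-01 -4.90728820e-02]
[311.88951133 130.16601132]
{93: 2, 94: 44, 95: 46, 96: 46, 97: 46, 98: 46, 99: 47, 100: 48, 101: 48, 102: 48, 103: 47, 104: 47, 105: 48, 106: 48, 107: 47, 108: 46, 109: 47, 110: 47, 111: 48, 112: 47, 113: 47, 114: 46, 115: 46, 116: 44, 117: 34, 118: 34, 119: 34, 120: 33, 121: 33, 122: 33, 123: 33, 124: 33, 125: 33, 126: 33, 127: 33, 128: 33, 129: 33, 130: 32, 131: 30}
(np.float64(312.5), np.float64(105.0)) (array([467.98895936, -22.72461559, 134.61772047]), np.float64(0.8597210407989815)) [467.36647516 -22.44920987  72.        ]
```

View pics/w3.png

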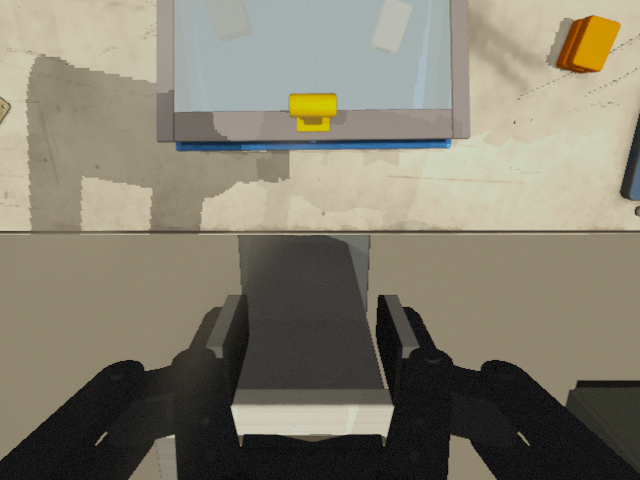

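The flap is now partly raised, by about 20°, with the bar at (313,105). Intersecting that ray with the hinge circle gives the bar at (467.5,-22.4,107). The bar's apparent width of 47.5 px implies a depth of about 233 mm, which agrees. I'll regrasp deeper and squeeze harder.

play_rows(motion=[[[4.5, 0, 0.5, 0, 0, 0], [7.8, 0, 3, 0, 0, 0], [7.8, 0, 7, 0, 0, 0], [7.8, 0, 10.3, 0, 0, 0], [7.8, 0, 10.3, 0, 0, 0]]])

```text
time: 4.75
tool_pos: [462.6, -21.3, 77.6]
tcp_rot: [-179.9, 0.8, -0.0]
ft_force: [-1.1, 0.2, -0.4]
finger_gap: 51.3
grip_force: 0.0
```

play_rows(motion=[[[0, 0, 0, 0, 0, 0], [0, 0, 0, 0, 0, 0], [0, 0, 0, 0, 0, 0], [0, 0, 0, 0, 0, 0], [0, 0, 0, 0, 0, 0]]], jaw=0, squeeze=60)

```text
time: 5.25
tool_pos: [468.6, -22.6, 86.8]
tcp_rot: [180.0, -0.1, -0.0]
ft_force: [-1.2, -1.1, 0.9]
finger_gap: 24.3
grip_force: 59.2
```

play_rows(motion=[[[0.3, 0, -0.4, 0, 0, 0], [0.6, 0, -0.77, 0, 0, 0], [1.0, 0, -1.15, 0, 0, 0], [1.3, 0, -1.5, 0, 0, 0], [1.3, 0, -1.5, 0, 0, 0]]])

```text
time: 5.75
tool_pos: [481.6, -22.5, 101.1]
tcp_rot: [180.0, -0.1, -0.0]
ft_force: [1.3, -1.3, -1.9]
finger_gap: 24.2
grip_force: 59.6
```

play_rows(motion=[[[0.7, 0, -0.66, 0, 0, 0], [1.5, 0, -1.25, 0, 0, 0], [2.4, 0, -1.77, 0, 0, 0], [3.3, 0, -2.2, 0, 0, 0], [3.3, 0, -2.2, 0, 0, 0]]])

```text
time: 6.25
tool_pos: [515.5, -22.2, 122.8]
tcp_rot: [-180.0, -0.1, 0.0]
ft_force: [3.9, -1.9, -9.9]
finger_gap: 23.9
grip_force: 59.4
```

play_rows(motion=[[[1.1, 0, -0.25, 0, 0, 0], [2.26, 0, -0.53, 0, 0, 0], [3.4, 0, -0.7, 0, 0, 0], [4.6, 0, -0.75, 0, 0, 0], [4.6, 0, -0.75, 0, 0, 0]]])

```text
time: 6.75
tool_pos: [560.9, -21.9, 129.8]
tcp_rot: [-180.0, -0.0, 0.0]
ft_force: [0.4, 0.6, -5.1]
finger_gap: 20.6
grip_force: 59.0
```

Run:
```python
from m import *
s=sensors.sense();d=optics.snapshot('wrist');p=d['pixels'];print(s['tool_pos'],s['finger_gap'],s['ft_force'])
t=optics.snapshot('scene')['pixels']
cv2.imwrite('pics/w4.png',np.hstack([cv2.resize(p,(480,360)),cv2.resize(t[150:450,250:550],(320,360))])[:,:,::-1])
```

```text
[560.86858956 -21.94120269 129.84793223] 20.611865267514805 [ 0.40866021  0.56136722 -5.13253217]
```

View pics/w4.png

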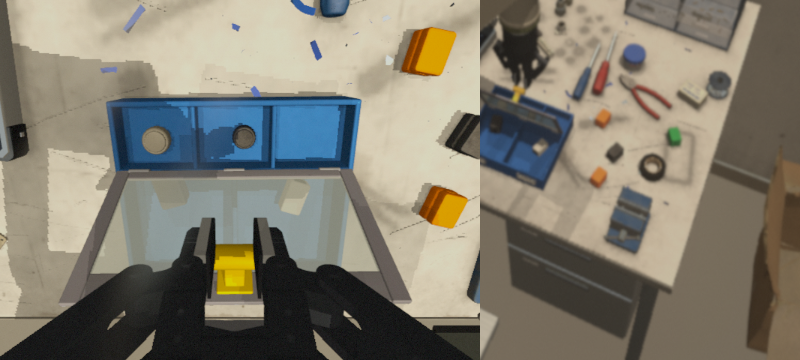

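The bar has slid to the edge of the pads. The flap is at about 64°, and the bar trails the grasp point by about 17 mm in x. I'll release, rise, and push the panel the rest of the way from its front with the fingers shut.

play_rows(motion=[[[0, 0, 0, 0, 0, 0], [0, 0, 0, 0, 0, 0], [0.5, 0, 0, 0, 0, 0], [0.5, 0, -3, 0, 0, 0], [0.5, 0, -7, 0, 0, 0]]], jaw=0.7)

```text
time: 7.35
tool_pos: [563.1, -22.1, 198.3]
tcp_rot: [-179.9, 0.3, -0.0]
ft_force: [0.4, -1.2, 0.4]
finger_gap: 59.9
grip_force: 0.0
```

play_rows(motion=[[[0, 0, -2, 0, 0, 0], [-5, 0, -2, 0, 0, 0], [-10, 0, -2, 0, 0, 0], [-14, 0, -2, 0, 0, 0], [-14, 0, -2, 0, 0, 0]]], jaw=0)

```text
time: 7.85
tool_pos: [421.2, -21.9, 219.8]
tcp_rot: [-180.0, 0.0, -0.0]
ft_force: [0.9, -0.3, 0.1]
finger_gap: -0.2
grip_force: 0.0
```

play_rows(motion=[[[0, 0, 5, 0, 0, 0], [0, 0, 9, 0, 0, 0], [1, 0, 10.5, 0, 0, 0], [4, 0, 10.5, 0, 0, 0], [6, 0, 10.5, 0, 0, 0]]])

```text
time: 8.35
tool_pos: [486.2, -22.2, 114.4]
tcp_rot: [-180.0, -0.0, -0.0]
ft_force: [0.3, -0.1, 0.2]
finger_gap: 0.1
grip_force: 0.0
```

play_rows(motion=[[[1.5, 0, 0, 0, 0, 0], [3, 0, 0, 0, 0, 0], [4, 0, 0, 0, 0, 0], [5, 0, 0, 0, 0, 0], [5, 0, 0, 0, 0, 0]]])

```text
time: 8.85
tool_pos: [535.9, -22.4, 115.1]
tcp_rot: [-180.0, -0.0, -0.0]
ft_force: [-0.6, -0.3, -0.7]
finger_gap: -0.1
grip_force: 0.0
```

play_rows(motion=[[[0.8, 0, 0, 0, 0, 0], [1.6, 0, 0, 0, 0, 0], [2.4, 0, 0, 0, 0, 0], [3.0, 0, 0, 0, 0, 0], [3.0, 0, 0, 0, 0, 0]]])

```text
time: 9.35
tool_pos: [565.6, -22.5, 115.0]
tcp_rot: [180.0, -0.0, -0.0]
ft_force: [0.6, 0.5, 0.3]
finger_gap: 0.1
grip_force: 0.0
```

Run:
```python
from m import *
s=sensors.sense();d=optics.snapshot('wrist');p=d['pixels'];print(s['tool_pos'],s['ft_force'])
t=optics.snapshot('scene')['pixels']
cv2.imwrite('pics/w5.png',np.hstack([cv2.resize(p,(480,360)),cv2.resize(t[200:350,230:380],(320,360),interpolation=2)])[:,:,::-1])
```

```text
[565.59278221 -22.51263765 114.99144083] [0.56391566 0.47841203 0.2773833 ]
```

View pics/w5.png

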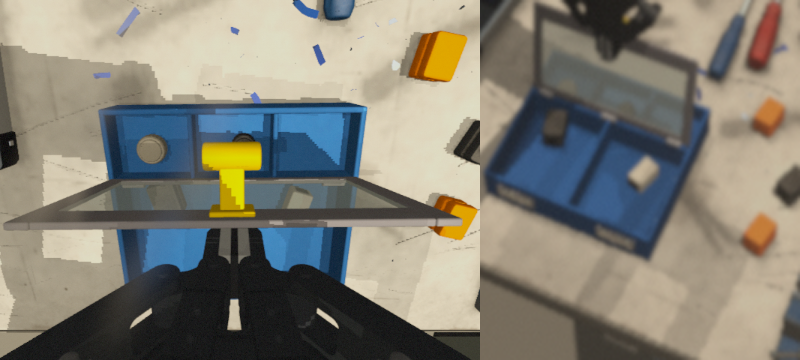

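The wrist view shows the flap leaning back past upright, with the bar at full-res (307,208), so θ ≈ 1.74 rad on the hinge circle. The scene crop confirms the black stock clip in the left compartment at (555,127) and the white coupler in the right at (643,173). I'll retreat and go to the loose clip.

play_rows(motion=[[[-4, 0, 0, 0, 0, 0], [-7, 0, -2, 0, 0, 0], [-8, 0, -6, 0, 0, 0], [-8, 0, -10, 0, 0, 0], [-8, 0, -10, 0, 0, 0]]])

```text
time: 9.95
tool_pos: [487.8, -22.9, 222.0]
tcp_rot: [179.9, -0.6, -0.0]
ft_force: [1.0, 0.9, 1.1]
finger_gap: -0.2
grip_force: 0.0
```

play_rows(motion=[[[6, 20, 0, 0, 0, 18], [8, 23, 1, 0, 0, 18], [9.5, 23, 2, 0, 0, 18], [9.5, 23, 2, 0, 0, 18], [9.5, 23, 2, 0, 0, 18]]], jaw=0.7)

```text
time: 10.45
tool_pos: [580.0, -254.1, 194.6]
tcp_rot: [-180.0, -0.0, -18.0]
ft_force: [0.7, -0.5, 0.1]
finger_gap: 59.7
grip_force: 0.0
```

play_rows(motion=[[[0, 0, 0, 0, 0, 0], [0, 0, 0, 0, 0, 0]]])

```text
time: 10.65
tool_pos: [578.9, -252.8, 193.1]
tcp_rot: [-180.0, 0.2, -18.1]
ft_force: [-0.2, 1.0, 0.3]
finger_gap: 59.8
grip_force: 0.0
```

Run:
```python
from m import *
D=pickle.load(open('d0.pkl','rb'));ct=cam(D['top'])
s=sensors.sense();d=optics.snapshot('wrist');p=d['pixels'];c=cam(d,s);print(s['tool_pos'],s['tcp_rot'])
cv2.imwrite('pics/w6.png',p[:,:,::-1])
u=proj(c,[584,-249,15]);x,y=map(int,u);print(u)
for th in(60,80,100):
  b=blob(p,lambda h,s,v:v<th,(x-70,y-60,x+70,y+60))[0];q=cv2.minAreaRect(b);print(th,q,cv2.boundingRect(b))
  P=[plane(c,k,25)[:2].round(1) for k in cv2.boxPoints(q)];print(P)
g=cv2.cvtColor(p,cv2.COLOR_RGB2GRAY)[y-60:y+60,x-70:x+70];cv2.imwrite('pics/w6c.png',cv2.resize(p[y-70:y+70,x-90:x+90],(720,560),interpolation=2)[:,:,::-1]);print(x,y)
```

```text
[ 578.86175849 -252.82646476  193.08013055] [-1.79956408e+02  1.60895206e-01 -1.81425682e+01]
[306.50720196 190.89233153]
60 ((312.6700134277344, 167.8099822998047), (21.354625701904297, 3.9597983360290527), 8.130102157592773) (302, 166, 22, 6)
[array([ 605.8, -252.3]), array([ 608.8, -253.8]), array([ 600.8, -269.9]), array([ 597.8, -268.4])]
80 ((309.1170959472656, 168.33766174316406), (28.0178279876709, 6.366005897521973), 2.12109637260437) (295, 165, 29, 8)
[array([ 605.4, -246. ]), array([ 610.5, -248. ]), array([ 602.3, -270.1]), array([ 597.2, -268.3])]
100 ((308.0826416015625, 186.96661376953125), (29.665224075317383, 43.461151123046875), 4.573921203613281) (292, 165, 33, 45)
[array([ 576.2, -232.8]), array([ 610.9, -247.9]), array([ 601.3, -271. ]), array([ 566.1, -256.7])]
306 190
```

View pics/w6c.png

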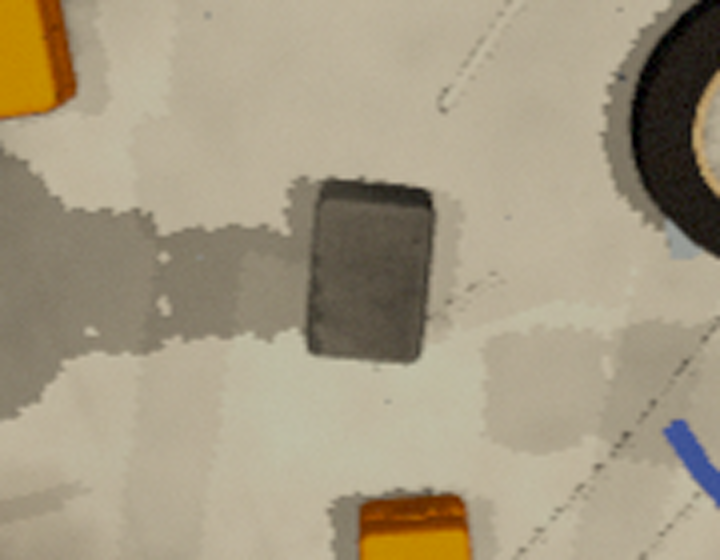

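The black block is confirmed as the clip, with its top face centred at full-res (309,190). It has its orange neighbours well clear, and its yaw is about -23°. I'll descend in stages.

play_rows(motion=[[[0.5, -0.4, 4, 0, 0, 5], [0.5, -0.4, 8, 0, 0, 5], [0.5, -0.4, 11.5, 0, 0, 5], [0.5, -0.4, 13, 0, 0, 5], [0.5, -0.4, 13, 0, 0, 5]]])

```text
time: 11.2
tool_pos: [583.9, -247.9, 63.3]
tcp_rot: [-180.0, 0.2, -23.0]
ft_force: [-0.7, 0.5, 0.9]
finger_gap: 59.7
grip_force: 0.0
```

play_rows(motion=[[[0, 0, 0, 0, 0, 0], [0, 0, 0, 0, 0, 0]]])

```text
time: 11.4
tool_pos: [587.4, -250.5, 68.3]
tcp_rot: [180.0, -0.3, -23.0]
ft_force: [-0.2, -0.4, 0.6]
finger_gap: 59.7
grip_force: 0.0
```

Run:
```python
from m import *
s=sensors.sense();d=optics.snapshot('wrist');p=d['pixels'];c=cam(d,s);print(s['tool_pos'],s['tcp_rot'])
u=proj(c,[585,-251,25]);x,y=map(int,u);print(u)
b=blob(p,lambda h,s,v:v<100,(x-70,y-60,x+70,y+60));
for k in b[:2]:
  q=cv2.minAreaRect(k);print(q,[plane(c,k,25)[:2].round(1).tolist() for k in cv2.boxPoints(q)])
cv2.imwrite('pics/w7.png',p[:,:,::-1])
```

```text
[ 587.37592777 -250.53894594   68.32075291] [179.98036745  -0.27779217 -23.0157444 ]
[314.91662113 253.98553927]
((314.0, 244.5), (67.0, 48.0), 90.0) [[613.6, -248.3], [603.3, -272.5], [566.0, -257.5], [576.9, -231.9]]
```

play_rows(motion=[[[0.1, 0.1, 2.5, 0, 0, 0], [0.1, 0.1, 4.5, 0, 0, 0], [0.1, 0.1, 5.7, 0, 0, 0], [0.1, 0.1, 6.3, 0, 0, 0], [0.1, 0.1, 6.4, 0, 0, 0]]])

```text
time: 11.95
tool_pos: [586.0, -251.2, 1.0]
tcp_rot: [-180.0, 0.0, -23.0]
ft_force: [-0.1, 0.3, 0.4]
finger_gap: 59.9
grip_force: 0.0
```

play_rows(motion=[[[0, 0, 0, 0, 0, 0], [0, 0, 0, 0, 0, 0], [0, 0, 0, 0, 0, 0], [0, 0, 0, 0, 0, 0], [0, 0, 0, 0, 0, 0]]], jaw=0, squeeze=40)

```text
time: 12.45
tool_pos: [587.1, -251.7, 2.5]
tcp_rot: [180.0, -0.1, -23.0]
ft_force: [0.9, -0.0, 5.1]
finger_gap: 0.1
grip_force: 3.1
```

play_rows(motion=[[[0, 0, -1, 0, 0, 0], [0, 0, -3, 0, 0, 0], [0, 0, -6, 0, 0, 0], [0, 0, -8, 0, 0, 0], [0, 0, -8, 0, 0, 0]]])

```text
time: 12.95
tool_pos: [588.4, -252.4, 85.8]
tcp_rot: [180.0, -0.4, -23.0]
ft_force: [-0.4, 0.6, -0.1]
finger_gap: 0.1
grip_force: 0.0
```

The grip missed: the fingers are fully shut. I'll use one composite picture to see where the clip is now relative to the fingers.

Run:
```python
from m import *
s=sensors.sense();d=optics.snapshot('wrist');p=d['pixels'];c=cam(d,s);print(s['tool_pos'],s['tcp_rot'])
pickle.dump((s,d),open('w8.pkl','wb'))
t=optics.snapshot('top')['pixels'];w7=cv2.imread('pics/w7.png')[:,:,::-1]
for X in([587,-251,86],[587,-251,105]): print(proj(c,X))
A=np.hstack([cv2.resize(p,(400,300)),cv2.resize(w7,(400,300))])
B=np.hstack([cv2.resize(t[170:320,235:435],(400,300),interpolation=2),cv2.resize(p[150:330,200:440],(400,300),interpolation=2)])
cv2.imwrite('pics/m8.png',np.vstack([A,B])[:,:,::-1])
```

```text
[ 588.43599535 -252.38917737   85.79997513] [179.96647014  -0.38612971 -23.02837889]
[311.209061   288.11769188]
[311.18335709 308.43831868]
```

View pics/m8.png

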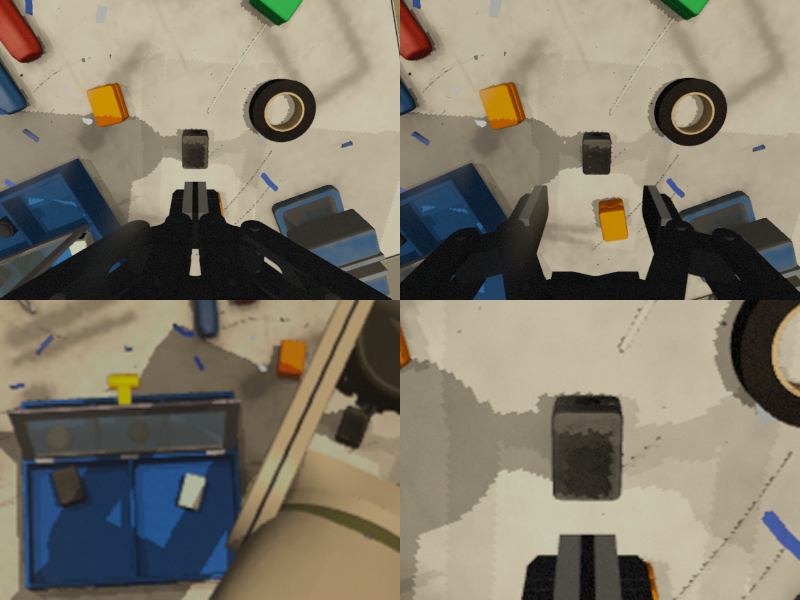

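Run:
```python
from m import *
s,d=pickle.load(open('w8.pkl','rb'));c=cam(d,s)
for v in(207,217,270): print(v,plane(c,(312.2,v),25).round(1),plane(c,(312.2,v),0).round(1))
w7=cv2.imread('pics/w7.png');g=cv2.cvtColor(w7,6);print(g[200:290:2,314].tolist())
g=cv2.cvtColor(d['pixels'],7);print(g[200:290:2,312].tolist(), g[245,280:345:2].tolist())
```

```text
207 [ 607.9 -260.5   25. ] [ 601.9 -258.     0. ]
217 [ 602.2 -258.1   25. ] [ 595.6 -255.3    0. ]
270 [ 570.6 -244.6   25. ] [ 560.5 -240.4    0. ]
[179, 178, 179, 179, 177, 147, 34, 6, 16, 30, 38, 47, 88, 80, 80, 81, 82, 50, 45, 47, 46, 41, 31, 33, 35, 35, 36, 38, 37, 38, 40, 37, 40, 44, 41, 40, 38, 36, 35, 63, 184, 183, 183, 183, 183]
[188, 186, 187, 119, 36, 23, 18, 25, 44, 93, 90, 84, 88, 88, 71, 79, 51, 53, 49, 43, 38, 38, 41, 40, 40, 45, 43, 44, 41, 45, 45, 39, 42, 41, 66, 138, 193, 191, 191, 192, 189, 190, 191, 192, 193] [141, 140, 139, 137, 132, 111, 50, 60, 55, 55, 43, 46, 40, 37, 41, 42, 40, 42, 45, 33, 42, 37, 30, 35, 64, 71, 66, 165, 167, 146, 150, 159, 165]
```

Run:
```python
from m import *
D=pickle.load(open('d0.pkl','rb'));ct=cam(D['top'])
s,d=pickle.load(open('w8.pkl','rb'));c8=cam(d,s)
s6=dict(tool_pos=np.array([578.86175849,-252.82646476,193.08013055]),tcp_rot=np.array([-179.956408,.160895206,-18.1425682]));c6=cam(d,s6)
g=cv2.cvtColor(cv2.imread('pics/w6.png'),6);print(g[155:222:1,308].tolist());print(g[200,280:345].tolist())
print(tri(c6,(306.75,210),c8,(312.2,270)),tri(c6,(309.5,170.75),c8,(312.2,217)),tri(c6,(309,165),c8,(312.2,207)))
for k in((292.5,208.5),(321,210),(323.5,171.5),(295,170)):print(plane(c6,k,25).round(1))
S=sensors.sense();print({k:np.round(v,2).tolist() for k,v in S.items()})
```

```text
[178, 179, 178, 178, 176, 178, 177, 176, 176, 172, 134, 52, 51, 55, 55, 68, 93, 91, 90, 83, 84, 84, 87, 88, 86, 86, 84, 85, 80, 79, 79, 79, 78, 78, 73, 78, 83, 85, 79, 79, 77, 82, 81, 79, 86, 83, 84, 85, 82, 87, 81, 80, 86, 89, 103, 153, 186, 184, 185, 184, 184, 182, 181, 181, 181, 180, 183]
[134, 137, 136, 136, 134, 134, 133, 135, 135, 133, 134, 132, 106, 63, 72, 74, 79, 82, 85, 82, 83, 81, 84, 84, 85, 82, 85, 86, 83, 81, 86, 84, 82, 76, 77, 75, 76, 74, 80, 82, 87, 74, 115, 148, 154, 158, 156, 156, 157, 170, 177, 176, 175, 175, 176, 174, 174, 175, 176, 180, 182, 183, 182, 183, 185]
(array([ 568.90781479, -244.11501852,   21.02476886]), np.float64(0.355493101519336)) (array([ 601.01521149, -257.5382836 ,   20.38993427]), np.float64(0.10918690387605928)) (array([ 603.49806396, -258.20393665,    5.92999357]), np.float64(0.8832750605498142))
[ 575.  -233.3   25. ]
[ 566.  -256.5   25. ]
[ 597.5 -268.8   25. ]
[ 606.2 -246.3   25. ]
{'time': 13.05, 'joint_pos': [-27.8, 18.23, 86.4, -0.0, 75.31, 85.23], 'qd': [-0.08, 1.49, 1.65, 0.05, -0.23, -0.07], 'joint_efforts': [0.0, -66.01, -49.25, 0.0, 0.01, -0.0], 'tool_pos': [586.21, -251.27, 81.54], 'tcp_rot': [179.99, -0.06, -23.03], 'ft_force': [0.34, -0.21, -0.95], 'wrist_torque': [0.02, -0.01, 0.02], 'grip_force': 0.0, 'finger_gap': -0.62}
```

The clip hasn't moved: its near edge was at (571.5,-244.7) and is now at (570.6,-244.6). Its top triangulates to about 21 mm. I'll retry, closing in stages at a lower squeeze so I can watch the contact.

play_rows(motion=[[[0, 0, 0, 0, 0, 0], [0, 0, 2.5, 0, 0, 0], [0, 0, 5, 0, 0, 0], [0, 0, 7, 0, 0, 0], [0, 0, 7.8, 0, 0, 0]]], jaw=0.6)

```text
time: 13.55
tool_pos: [583.0, -249.5, -1.5]
tcp_rot: [-180.0, 0.4, -23.0]
ft_force: [0.1, -0.2, 0.5]
finger_gap: 50.9
grip_force: 0.0
```

play_rows(motion=[[[0, 0, 0, 0, 0, 0], [0, 0, 0, 0, 0, 0], [0, 0, 0, 0, 0, 0]]], jaw=0.38, squeeze=20)

```text
time: 13.85
tool_pos: [587.0, -251.7, 4.5]
tcp_rot: [180.0, -0.1, -23.0]
ft_force: [0.1, -0.0, 0.4]
finger_gap: 32.4
grip_force: 0.0
```

play_rows(motion=[[[0, 0, 0, 0, 0, 0], [0, 0, 0, 0, 0, 0]]], jaw=0.24)

```text
time: 14.05
tool_pos: [586.6, -251.5, 4.0]
tcp_rot: [180.0, -0.1, -23.0]
ft_force: [1.2, 0.5, -0.8]
finger_gap: 20.7
grip_force: 0.0
```

Run:
```python
from m import *
s=sensors.sense();d=optics.snapshot('wrist');c=cam(d,s);print(s['tool_pos'],s['finger_gap'],s['grip_force'],s['ft_force'])
pickle.dump((s,d),open('w9.pkl','wb'))
g=cv2.cvtColor(d['pixels'],7)
for X in([586,-251,25],[571,-245,25],[602,-258,25],s['tool_pos']):print(X,proj(c,X).round())
sm=cv2.resize(g[230:400,220:410],(48,34),interpolation=3)
for r in sm: print(''.join(' .:-=+*#%@'[::-1][min(9,int(v)//20)] for v in r))
```

```text
[ 586.62224265 -251.468217      4.03687535] 20.729292446245047 0.0 [ 1.18756566  0.52042749 -0.81826776]
[586, -251, 25] [312. 308.]
[571, -245, 25] [313. 342.]
[602, -258, 25] [313. 269.]
[ 586.62224265 -251.468217      4.03687535] [313. 284.]
---------:.. .                     .............
-----------...                      ............
------------...     ..               ...........
--------------:.:---=+-==-=-:....    ...........
----------------+%%%%%@@@%%%%%=.................
----------------##%%%@@@@@%%##*........::.......
---------------=#%%%%%%%%%%%%%#--==-:::.........
-----------=--=+%###%%%%%%%%%%%+++++++=.........
---------====++*#*++++++++++++**++++++:.........
--------====+++*#####*##***++***+++++=-.........
--------====+++*###########*****+++++=-:........
-----======++++*###%%#%%#####%#*+++++=-.........
---=====-=+++**#%%%%%%%%%%%%%%@***+++=:::.......
=-=====-==++***#@%%%%%%%%%%%%%@#***++=::........
===-----=******%@%%%%%%%%%%%%%@#*****+:.........
===----=#%%#***%@%%%%%%%%%%%%%@%***%@@#::.......
===----#%%%****@@%##%%#%%%%%%%@%***#@@@*........
===---=%%%%***#@@%###%%%%%%%%%@@****%%%%:.......
===---*%%%#***%@@%%%####%%%%%%@@#***%%%%=.......
===---%%%%#***%@@%%%%###%%%%%%@@#***#@@@#.......
===--+%%%%****%@@##%######%%%%@@%***#@@@%:......
===--#%%%%****@@@######%%###*#@@%****%@@@+......
===-+%%%%%#*+*%@%===+++++=+===@@%++#%@@@@%:.....
===#%%%%%@@@#*%@*            .%@%+%@@@@@@@%+....
==*%%%%%%%@@%%%@+             %@%%@@@@%%%%@@=...
-+%%%%%%%@@@@@%@=             *@%@@@@@%%%@@@%=:.
%%%%%%%%@@@@@@%@-             +@%@@@@@@@@@@@@@@%
%%%%%%%@@@@@@@%@:             =@%@@@@@@@@@@@@@@@
%%%%%%@@@@@@@@%@.             -@%@@@@@@@@@@@@@@@
%%%%@%@@@@@@@@%%.            .:@%@@@@@@@@@@@@@@@
%%@%@@@@@@@@@@%#      ..:.:--==@@@@@@@@@%@@@@@@@
%%%@@@@@@@@@@@%*     :---++****%%@@@@@@@@@@@@@@%
%@@@@@@@@@@@@%%+    .---=*****#%%@@@@@@@@@@@@@@%
%@@@@@@@@@@@@#+-     .--+****#*##@@@@@@@@@@@@@@@
```

The readout (no view used) shows the clip snug between the pads and well centred. I'll close a little further.

play_rows(motion=[[[0, 0, 0, 0, 0, 0], [0, 0, 0, 0, 0, 0], [0, 0, 0, 0, 0, 0]]], jaw=0.18, squeeze=25)

```text
time: 14.4
tool_pos: [586.0, -251.1, 3.0]
tcp_rot: [180.0, -0.0, -23.0]
ft_force: [-0.1, -0.4, -0.3]
finger_gap: 15.5
grip_force: 0.0
```

```bash
cat > asc.py <<'E'
from m import *
def show(g,sh=(48,34)):
    for r in cv2.resize(g,sh,interpolation=3): print(''.join('@%#*+=-:. '[min(9,int(v)//20)] for v in r))
E
python3 - <<'E'
from asc import *
s=sensors.sense();d=optics.snapshot('wrist');c=cam(d,s);print(s['tool_pos'],s['finger_gap'],s['grip_force'])
g=cv2.cvtColor(d['pixels'],7);show(g[230:400,220:410])
E
```

```text
[ 585.98283701 -251.13289019    3.02955635] 15.476899351300556 0.0
---------:......                  ..............
-----------.....    .              .............
------------..........  .           .........::.
---------------:-===**+++=+==-...   ...:........
----------------*%%%%@@@@@%%%%+.................
---------------=##%%%@@@@@%%###:........:.......
---------------=%%%%%%%%%%%%%%%---:-::..........
-------------==*%#############%*+++++==:........
----------===++*#*++++++++++++**++++++-.........
--=-----====+++*###**###********++++++-.........
--------===++++*##########******++++++-:........
=--=======+++++*#####%%%#%#####*++++++-::.:.....
--========++++***%%%%%%%%%%%%#***+++++:::::.....
=======-==++++***%%%%%%%%%%%@%***++++=-::.......
===------=+******@%%%%%%%%%%@%******+=::::......
===------+%%%#***@%%%%%%%%%%@%***#@@%=::::......
===-----=%%%%***#@%##%#%%%%%@@***#@@@#:::.......
===-----+%%%%***#@%%%%#%%%%%@@#***%%@%-.........
===-----#%%%#***%@%%##%%%%%%@@#***%%%%+.........
===----=%%%%#***%@%%%#%##%%%@@#***#@@@#.........
===----*%%@%****%@%%#####%%%@@%***#@@@@-........
===----#%%@%****@@%#####%###%@%****%@@@+........
===---+%%%@%%#++%@*++++=====%@%++#%%@@@%:.......
===--*%%%@@@@@%+%@-         *@%+%@@@@%@@%=......
==--+%%%%%%%@@@%%@:         +@%%@@@@%%%%@%:.....
-.:=%%%%%%%@@@@@%@:         =@@@@@@@%%%@@@#=:...
##%%%%%@@@@@@@@@%@.         -@%@@@@@@@@@@@@@@%#+
%%%%%%%@@@@@@@@@%%          :@%@@%@@@@@@@@@@@@@@
%%%%%@@%@@@@@@@@%#          :%@@@@@@@@@@@@@@@@@@
%%%%%@@@@@@@@@@@%#          .%@@@@@@@@@@@@@@@@@@
%%%%@@@%@@@@@@@@%*    ..:.:-=%%@@@@@@@@@@@@@@@@@
%%@@@@@@@@@@@@@@%+   :---++**%%@@@@@@@@@@@@@@@%@
%@%@@@@@@@@@@@@%%=  .---=****%%@@@@@@@@@@@@@@@%%
%%@@@@@@@@@@@@@%+:   .--=****##@@@@@@@@@@@@@@@%%
```

The pads pass over the clip without moving it. So the fingertips really end about 20 mm short of the nominal TCP, which also explains the two weak grasps on the bar. I'll open, go about 15 mm lower while watching the force, and close again.

play_rows(motion=[[[0, 0, 0, 0, 0, 0], [0, 0, 0, 0, 0, 0], [0, 0, 0, 0, 0, 0], [0, 0, 0.5, 0, 0, 0], [0, 0, 1.0, 0, 0, 0]]], jaw=0.55)

```text
time: 14.95
tool_pos: [586.1, -251.2, -7.3]
tcp_rot: [180.0, -0.0, -23.0]
ft_force: [-0.6, -1.0, -0.1]
finger_gap: 46.9
grip_force: 0.0
```

play_rows(motion=[[[0, 0, 0.2, 0, 0, 0], [0, 0, 0.4, 0, 0, 0], [0, 0, 0.5, 0, 0, 0]]])

```text
time: 15.25
tool_pos: [585.8, -251.0, -12.4]
tcp_rot: [-180.0, 0.0, -23.0]
ft_force: [0.3, -1.0, 0.1]
finger_gap: 46.7
grip_force: 0.0
```

play_rows(motion=[[[0, 0, 0, 0, 0, 0], [0, 0, 0, 0, 0, 0], [0, 0, 0, 0, 0, 0], [0, 0, 0, 0, 0, 0]]], jaw=0.15)

```text
time: 15.65
tool_pos: [586.0, -251.2, -11.9]
tcp_rot: [180.0, -0.0, -23.0]
ft_force: [-0.2, -0.4, -1.3]
finger_gap: 25.5
grip_force: 25.3
```

The gap reads 25.5 mm, which matches the 26 mm clip, so it's a real grip. I'll lift and carry it forward and round the flap.

play_rows(motion=[[[0, 0, -1, 0, 0, 0], [0, 0, -3, 0, 0, 0], [0, 0, -6, 0, 0, 0], [0, 0, -10, 0, 0, 0], [0, 0, -13, 0, 0, 0]]], jaw=0, squeeze=40)

```text
time: 16.15
tool_pos: [586.6, -251.4, 121.3]
tcp_rot: [180.0, -0.1, -23.0]
ft_force: [0.4, -0.7, -0.8]
finger_gap: 25.0
grip_force: 41.2
```

play_rows(motion=[[[-4, 1.7, 0, 0, 0, -8], [-8, 3.4, 0, 0, 0, -16], [-10.2, 4.3, 0, 0, 0, -23], [-10.2, 4.3, 0, 0, 0, -23], [-10.2, 4.3, 0, 0, 0, -23]]])

```text
time: 16.65
tool_pos: [475.5, -251.1, 119.0]
tcp_rot: [180.0, -0.1, -0.2]
ft_force: [1.8, -0.3, 0.2]
finger_gap: 24.9
grip_force: 41.2
```

play_rows(motion=[[[0, -5, 0, 0, 0, 0], [0, -10, 0, 0, 0, 0], [0, -15, 0, 0, 0, 0], [0, -20, 0, 0, 0, 0], [0, -24, 0, 0, 0, 0]]])

```text
time: 17.15
tool_pos: [476.3, -7.9, 118.8]
tcp_rot: [-180.0, -0.1, -0.1]
ft_force: [0.7, -0.3, 0.2]
finger_gap: 24.8
grip_force: 41.2
```

play_rows(motion=[[[0, -3, 0, 0, 0, 0], [0, -4.2, 0, 0, 0, 0], [0, -4.2, 0, 0, 0, 0], [0, -4.2, 0, 0, 0, 0]]])

```text
time: 17.55
tool_pos: [476.0, 30.6, 118.2]
tcp_rot: [180.0, -0.0, -0.0]
ft_force: [0.0, -0.5, -1.0]
finger_gap: 24.8
grip_force: 41.2
```

play_rows(motion=[[[0, 0, 3, 0, 0, 0], [0, 0, 6, 0, 0, 0], [0, 0, 8.5, 0, 0, 0], [0, 0, 10.5, 0, 0, 0], [0, 0, 11.2, 0, 0, 0]]])

```text
time: 18.05
tool_pos: [473.7, 29.7, 3.6]
tcp_rot: [180.0, 0.2, -0.2]
ft_force: [0.1, -0.5, 0.3]
finger_gap: 24.9
grip_force: 41.2
```

play_rows(motion=[[[0, 0, 0.2, 0, 0, 0], [0, 0, 0.5, 0, 0, 0], [0, 0, 0.8, 0, 0, 0], [0, 0, 1.1, 0, 0, 0], [0, 0, 1.1, 0, 0, 0]]])

```text
time: 18.55
tool_pos: [475.5, 31.2, -4.9]
tcp_rot: [180.0, -0.0, -0.0]
ft_force: [-0.9, -1.3, -0.2]
finger_gap: 25.1
grip_force: 41.2
```

play_rows(motion=[[[0, 0, 0.1, 0, 0, 0], [0, 0, 0.2, 0, 0, 0], [0, 0, 0.2, 0, 0, 0]]])

```text
time: 18.85
tool_pos: [475.6, 31.3, -6.9]
tcp_rot: [180.0, -0.0, -0.0]
ft_force: [-0.1, 0.9, -0.3]
finger_gap: 25.0
grip_force: 41.2
```

play_rows(motion=[[[0, 0, 0, 0, 0, 0], [0, 0, 0, 0, 0, 0], [0, 0, 0, 0, 0, 0], [0, 0, -1, 0, 0, 0], [0, 0, -3, 0, 0, 0]]], jaw=0.5)

```text
time: 19.35
tool_pos: [473.8, 31.3, 22.2]
tcp_rot: [-180.0, 0.2, -0.0]
ft_force: [0.2, 1.0, 0.6]
finger_gap: 42.6
grip_force: 0.0
```

play_rows(motion=[[[0, 0, -4, 0, 0, 0], [0, 0, -8, 0, 0, 0], [-3, 0, -12, 0, 0, 0], [-6, 0, -15, 0, 0, 0], [-6, 0, -15, 0, 0, 0]]])

```text
time: 19.85
tool_pos: [416.6, 31.2, 179.5]
tcp_rot: [180.0, -0.6, -0.0]
ft_force: [0.0, -0.3, 0.5]
finger_gap: 42.9
grip_force: 0.0
```

Run:
```python
from asc import *
s=sensors.sense();d=optics.snapshot('wrist');c=cam(d,s);print(s['time'],s['tool_pos'],s['finger_gap'],s['ft_force'])
p=d['pixels'];cv2.imwrite('pics/w10.png',p[:,:,::-1])
for n,X in dict(clip=[475,31,30],stock=[531,42,15],coup=[525,-83,15],hinge=[559,-22,40],bar=[609,-22,142]).items():print(n,proj(c,X).round())
for b in blob(p,lambda h,s,v:v<95)[:8]:print('dark',cv2.minAreaRect(b),plane(c,cv2.minAreaRect(b)[0],28).round())
for b in blob(p,f)[:1]:print('yel',cv2.boundingRect(b))
show(cv2.cvtColor(p,7)[0:300,120:500],(90,38))
t=optics.snapshot('scene')
ts=cam(t);
for n,X in dict(clip=[475,31,18],bar=[609,-22,142]).items():
  u=proj(ts,X).astype(int);print(n,u,cv2.cvtColor(t['pixels'],41)[u[1],u[0]])
show(cv2.cvtColor(t['pixels'],7)[200:340,220:370],(90,45))
```

```text
19.85 [416.56311268  31.23889544 179.52186162] 42.86306907735212 [ 0.0428415  -0.31689073  0.48925787]
clip [313. 132.]
stock [298.  56.]
coup [460.  64.]
hinge [390.   7.]
bar [ 444. -191.]
dark ((319.5, 373.0), (212.0, 639.0), 90.0) [251.  25.  28.]
dark ((389.5, 91.0), (182.0, 313.0), 90.0) [505. -27.  28.]
dark ((29.499998092651367, 143.50001525878906), (28.174455642700195, 22.807889938354492), 63.43495178222656) [467. 254.  28.]
dark ((49.410247802734375, 141.6435089111328), (33.18403625488281, 21.814842224121094), 80.83765411376953) [468. 238.  28.]
dark ((84.0, 3.5), (7.0, 52.0), 90.0) [564. 194.  28.]
dark ((161.0, 263.5), (1.0, 96.0), 90.0) [364. 163.  28.]
dark ((448.85003662109375, 87.44998931884766), (22.76839828491211, 2.8460493087768555), 18.434946060180664) [508. -72.  28.]
dark ((453.5, 262.5), (1.0, 371.0), 90.0) [365. -91.  28.]
                       .::-+***------=+++++++++++++**++++++++-:::::=****+++++++++++++++++*
                         .-=+++------=***********************==-==+*************##########
                          :=*#############***##############
[... 6665 characters left out ...]
-------:::.....................................................
==========++******+++==---------::::::::..................................................
===============++******++====--:::::::::::...........................................   ..
===================+++******++=-----::::::::...................................          .
========================+++*****++==----::::....................................... .  ...
============================+++******++==--:::....................................... ....
================================+#####****++==-:::........................................
================================+*######*******++=--:::...................................
```

The low-saturation dark block sits at wrist px (310,127), where the placed clip should be. The stock clip and coupler are in their own compartments. The scene view shows the yellow bar exactly where 1.74 rad puts it. Handing in.

Run:
```python
from bench import job
print(job.hand_in())
```

```text
the job is handed in; nothing more can be done
None
```

I handed the job in: the flap stands open at about 1.74 rad and the loose clip is on the floor of the left compartment with the stock clip, with the coupler, flange and tape left alone; no pass/fail result came back.

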